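# Lay a chromatography plate on the staining rack

### The job

Slide the top green-coated glass plate forward in its holder until about a third of its length hangs out over the holder's front edge (the end marked yellow, towards the robot). Then pinch the overhanging end by its two long edges, lift the plate off and lay it gently, green side up, across the two steel bars of the blue staining rack, centred on the rack and with its length square to the bars, and let go. Leave the top white-coated plate in the other holder where it is.

Things in the scene. Friction and masses are not known exactly. Their poses are not given: they have to be found in the camera images.
- green_plate_c (a point): Centre (half-way up) of the top green plate: a flat glass plate 150 long (x) by 50 wide (y) by 5 thick (z), green coating on top (+z), about 90 g. It lies flat in its holder, on a second, equal green plate, its length along the holder's; it slides easily. Its top lies 50 above the table.
- green_holder: Black holder, fixed, 161 long (x), 69 wide (y); origin under its centre, on the table. Front edge (yellow) at x = -80.5 of its own frame. Two plates lie in it; lips at both ends, 44 high, keep the lower one in; the top one (underside at 45) slides over the front lip. Grey side guides, 1.5 clear of the plates' long edges, reach 48.5, so inside it cannot be gripped. Nothing lies below or beside the overhang.
- rack: Staining rack, fixed: blue tray 170 (x) by 150 (y), walls 15 high, with two round steel bars, 8 thick, 130 long, along its y at x = -24 and +24, tops 50 above the table; origin under its centre, on the table. The plate is to lie flat on both bars, centred over the origin, length along the rack's x (either way round); a gripped end then hangs free beyond a bar.
- white_plate_c (a point): Centre (half-way up) of the top white plate: same size as the green one, white coating, in an identical holder. To be left alone.
Not all that is in view belongs to the job. Leave any brown or orange look-alike of the part that bears green_plate_c alone.

How it is judged:
By the outcome, as a careful person would: the job done as asked, in the order asked, and still so for the second after the job is handed in, with the robot touching nothing.
It also fails if it takes over 51 s, if anything falls off the work surface, if the arm or the gripper's body presses on something with over 40 N, if the wrist force passes 120 N, or if a joint passes its speed limit or range.

### The arm

A 6-joint arm with a two-finger parallel gripper is mounted at the origin on the work surface. World frame = base frame: x ahead of the robot, y to its left, z up, the work surface at z = 0. Lengths are in m, angles in rad, forces in N, time in s.
With the tool pointing down it reaches from about 0.3 to 0.85 m from the base axis. Payload 5.4 kg.
Tool frame: the origin (TCP) lies on the mounting face of the last link; the fingertips stand 173 mm ahead of it and the grasp point (between the pads) lies 155 mm ahead of it (r.tcp_to_tips is the distance from the TCP to the fingertips, in m); x points along the fingers, y is the direction in which the jaws open and shut, and the axes are right-handed (so a half turn about x gives the same grasp; the last joint's range is limited). The gripper opens to 85 mm and grips with 20 to 120 N. Pads are 22 mm wide; open, the fingers measure 114 mm over their backs; the gripper's body (76 mm by 85 mm) begins 54 mm behind the grasp point. The pads swing forward as they close: fully open they stand 13 mm farther back than shut.
Start: joints at [1.023, 0.158, 1.597, -0, 1.386, -0.21], TCP at [0.191, 0.542, 0.405] pointing down, gripper open.
Joint ranges: [-2.91, 2.91], [-0.94, 2.29], [0.18, 2.7], [-1.29, 4.43], [0.17, 2.64], [-3, 3]. Speed limits (rad/s): [2.57, 2.57, 3.14, 3.14, 3.14, 3.14].

### API

Orientations are given as a unit quaternion [x, y, z, w].
In Python, from station import r gives the robot as it stands. Calls block until the motion is done:
- r.reach(position, orientation): joint-space move of the TCP to a pose.
- r.movel(position, orientation=None, feed=0.15, threshold=None): straight line of the TCP; orientation=None keeps the orientation; feed is the mean speed in m/s. With threshold (N) it stops when the force on the tool has changed by that much, and returns True; else False.
- r.move_j(angles): joint-space move.
- r.move_gripper(opening, newtons=None): finger opening in m; newtons is the grip in N (None keeps the last); returns when the fingers have stopped.
- r.dwell(seconds).
- r.solve_ik(position, orientation): joint angles nearest the present ones, or None.
- r.capture(name): name is "scene" or "top" or "wrist"; returns a dict with "frame" (420x560x3 uint8, blue, green, red), "z_map" (420x560 float32, m along the optical axis (not along the pixel's ray), 0 where there is no reading), "fov_y" (degrees; the focal length in pixels is half the picture's height over the tangent of half this angle, whatever the lens; pixels are square), "cx", "cy" (the principal point, pixels), "T" (4x4, takes a point from camera to world coordinates). Camera axes: x right, y up, looking along -z (the intrinsics and any distortion apply to the point x, -y, -z); pixel columns grow to the right and rows downward; lengths in m; the calibration is good to about 2 mm. A picture is of the moment at which its call begins.
A pose or a line that the arm cannot do raises r.PlanningError and nothing moves.
- r.finish_job(): hands the job in, once; it reports no verdict.
Readings, each from a call of its own:
- r.current_t(): time.
- r.current_joints(): joint angles.
- r.current_qd(): joint speeds.
- r.current_joint_efforts(): joint torques, N m.
- r.current_tcp_pos(): TCP position.
- r.current_ee_rot(): TCP orientation.
- r.current_wrist_force(): force on the tool from outside, world axes, zero at the start.
- r.current_ft_torque(): the same for the moment, N m.
- r.current_opening(): finger opening in m.
Only numpy, scipy, OpenCV 4.12 (cv2) and the standard library are available. Lean on these libraries where they do the work, as an engineer would, in place of code of your own. Each camera call takes 0.05 s, during which the arm holds its last target. There are 200 camera calls.

## Working session

There is one attempt and no reset: what is moved stays moved. The work goes in short steps, each a Python script; the robot and the scene stay as the last script left them, time stands still between calls to the robot, and variables do not carry over. Pictures are saved under pics/ and viewed, about 8 in all and at most 12, crops included, and the job is handed in when it is done.

```bash
ls; mkdir -p pics; python3 - <<'E'
from station import r
import cv2,numpy as np
for n in("top","scene"):
    c=r.capture(n); cv2.imwrite(f"pics/{n}0.png",c["frame"]); np.savez(f"{n}0.npz",**{k:v for k,v in c.items()})
    print(n,c.keys(),c["fov_y"],c["cx"],c["cy"]);print(np.round(c["T"],3))
print(r.current_t(),r.current_tcp_pos(),r.current_ee_rot())
E
```

```text
pics
top dict_keys(['frame', 'z_map', 'fov_y', 'cx', 'cy', 'T']) 44.33812592591362 275.6948064140086 200.6253219717729
[[ 0.028  0.985 -0.167  0.255]
 [-1.     0.029  0.002  0.096]
 [ 0.006  0.167  0.986  1.406]
 [ 0.     0.     0.     1.   ]]
scene dict_keys(['frame', 'z_map', 'fov_y', 'cx', 'cy', 'T']) 45.88873895224067 279.5757511308855 214.00487056708468
[[ 0.196 -0.799  0.569  1.197]
 [ 0.981  0.163 -0.109 -0.076]
 [-0.006  0.579  0.815  1.113]
 [ 0.     0.     0.     1.   ]]
0.1 [0.1904618  0.54225991 0.40378341] [ 0.11828872  0.69726844 -0.11944851  0.69681889]
```

View pics/top0.png

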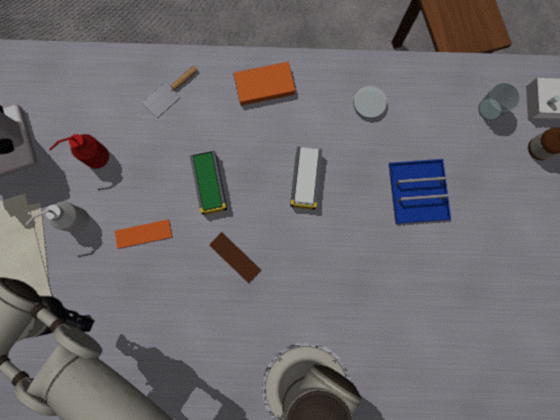

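View pics/scene0.png

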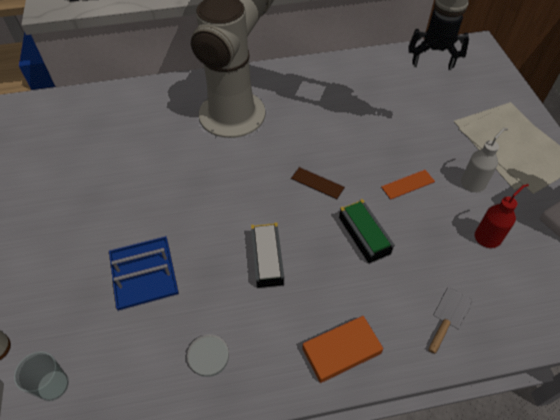

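The top view shows the green plate in its holder around (208,181), yellow end at (213,209). The white holder is at (307,177) and the blue rack at (420,191), with its bars near rows 182 and 198. The brown and orange plates are decoys.

```bash
cat >h.py <<'E'
import cv2,numpy as np
from scipy.spatial.transform import Rotation as R
def cloud(c):
    z=c["z_map"];h,w=z.shape;f=h/2/np.tan(np.radians(float(c["fov_y"]))/2)
    v,u=np.mgrid[:h,:w]
    P=np.stack([(u-c["cx"])/f*z,-(v-c["cy"])/f*z,-z],-1)
    T=c["T"];return P@T[:3,:3].T+T[:3,3]
def masks(c):
    H=cv2.cvtColor(c["frame"],cv2.COLOR_BGR2HSV)
    k={"green":((50,120,40),(75,255,255)),"blue":((105,150,60),(130,255,255)),"yellow":((22,150,100),(33,255,255))}
    return {n:cv2.inRange(H,*a)>0 for n,a in k.items()}
def rects(c,nmin=15):
    P=cloud(c);out={}
    for n,m in masks(c).items():
        N,l,s,_=cv2.connectedComponentsWithStats(m.astype(np.uint8),connectivity=8)
        for i in range(1,N):
            if s[i,4]<nmin: continue
            q=P[(l==i)&(c["z_map"]>0)]
            if len(q)<5: continue
            (x,y),(a,b),t=cv2.minAreaRect((q[:,:2]*1000).astype(np.float32))
            if a<b:a,b,t=b,a,t-90
            print(n,s[i,4],"c",round(x,1),round(y,1),"size",round(a,1),round(b,1),"ang",round((t+90)%180-90,2),"z p10/50/90",np.round(np.percentile(q[:,2],[10,50,90])*1000,1))
def down(yaw): # tool x down, tool y (jaws) at angle yaw
    x=np.array([0,0,-1.]);y=np.array([np.cos(yaw),np.sin(yaw),0]);return R.from_matrix(np.stack([x,y,np.cross(x,y)],1)).as_quat()
E
python3 - <<'E'
from h import *
for n in("top","scene"):
    print(n);c=dict(np.load(n+"0.npz"));rects(c)
E
```

```text
top
green 1010 c 534.7 279.4 size 151.5 50.0 ang 13.53 z p10/50/90 [45.9 49.6 53.3]
blue 2836 c 531.9 -301.5 size 170.4 152.0 ang 5.8 z p10/50/90 [ 0.2  4.3 11.2]
yellow 49 c 480.2 20.2 size 65.2 10.8 ang 83.85 z p10/50/90 [39.4 45.  48.5]
yellow 55 c 461.4 260.1 size 65.1 11.9 ang -75.48 z p10/50/90 [38.6 45.  50.6]
scene
green 922 c 535.4 279.0 size 152.7 51.6 ang 13.42 z p10/50/90 [46.7 49.4 52.1]
blue 77 c -530.6 -727.4 size 50.7 43.7 ang 5.32 z p10/50/90 [-89.6 -84.6 -81. ]
blue 2768 c 533.6 -302.9 size 172.9 149.3 ang 6.28 z p10/50/90 [ 1.3  4.3 12.5]
```

```bash
python3 - <<'E'
from station import r
from h import *
print(R.from_quat(r.current_ee_rot()).as_matrix().round(2).tolist())
a=np.radians(13.5);p=np.array([.535,.2795]);u=np.array([np.cos(a),np.sin(a)])
for y in (a+np.pi/2,a-np.pi/2):
    print(y, r.solve_ik([*(p+.0*u),.32],down(y)))
for y in (np.radians(5.9)+np.pi/2,np.radians(5.9)-np.pi/2): print(r.solve_ik([.48,-.307,.21],down(y)))
q=down(min((a+np.pi/2,a-np.pi/2),key=lambda y:abs(r.solve_ik([*p,.32],down(y))[5])))
r.move_gripper(0.0)
r.reach([*(p-.03*u),.38],q)
c=r.capture("wrist");cv2.imwrite("pics/w1.png",c["frame"]);rects(c,60);np.savez("w1.npz",**c)
print(r.current_t(),r.current_wrist_force(),r.tcp_to_tips,r.current_opening(),c["T"].round(3).tolist())
E
```

```text
[[-0.0, 0.33, 0.94], [-0.0, 0.94, -0.33], [-1.0, -0.0, -0.0]]
1.806415775814131 [ 2.81461930e-01  3.05982093e-01  1.59576751e+00 -4.44089210e-16
  1.23984305e+00 -1.52495385e+00]
-1.335176877775662 [ 2.81461930e-01  3.05982093e-01  1.59576751e+00 -4.44089210e-16
  1.23984305e+00  1.61663881e+00]
[-7.81034558e-01  3.75830199e-01  1.75169293e+00 -4.44089210e-16
  1.01406952e+00 -2.45480531e+00]
[-7.81034558e-01  3.75830199e-01  1.75169293e+00 -4.44089210e-16
  1.01406952e+00  6.86787343e-01]
green 4856 c 515.5 275.3 size 114.2 52.4 ang 13.36 z p10/50/90 [49.5 50.4 51.3]
yellow 332 c 478.3 24.7 size 61.4 12.1 ang 82.11 z p10/50/90 [43.5 44.8 49.3]
yellow 299 c 455.5 265.6 size 60.3 11.9 ang -85.94 z p10/50/90 [43.9 45.1 49.6]
yellow 92 c 467.7 233.0 size 11.0 7.3 ang 13.24 z p10/50/90 [48.3 49.2 50. ]
2.45 [-0.08288763 -1.53209459 -0.94352945] 0.1734 0.00018199940469926132 [[-0.233, -0.935, -0.267, 0.437], [0.972, -0.224, -0.066, 0.257], [0.002, -0.275, 0.961, 0.35], [0.0, 0.0, 0.0, 1.0]]
```

View pics/w1.png

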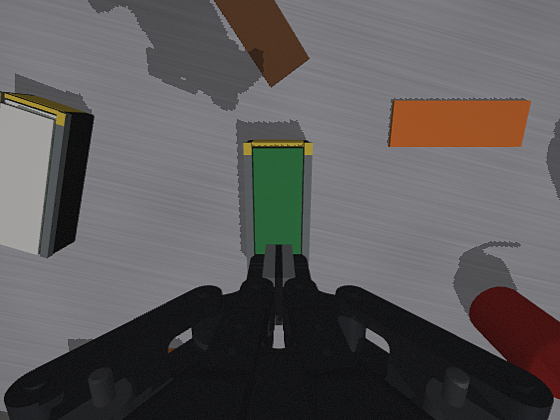

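The wrist view shows the green plate between its guides, yellow front edge at row about 147 and the plate axis at column 278. The closed fingertips are directly above the plate. Next I'll touch the top to get its height, then push from behind.

```bash
cat >>h.py <<'E'
a=np.radians(13.45);p0=np.array([.5345,.279]);u=np.array([np.cos(a),np.sin(a)]);L=.1734
def at(s,tipz): return [*(p0+s*u),tipz+L]
E
python3 - <<'E'
from station import r
from h import *
r.movel(at(0,.065),feed=.25)
t=r.movel(at(0,.044),feed=.02,threshold=2.5)
zt=r.current_tcp_pos()[2]-L; print("touch",t,zt,r.current_wrist_force())
assert t
r.movel(at(0,.065),feed=.1)
r.movel(at(.095,.065),feed=.2)
zp=min(max(zt,.0485),.0515)-.0032
print("hit",r.movel(at(.095,zp),feed=.08,threshold=6))
print("hit",r.movel(at(.034,zp),feed=.03,threshold=8),(r.current_tcp_pos()-at(0,0))[:2]@u,r.current_wrist_force())
c=r.capture("wrist");cv2.imwrite("pics/w2.png",c["frame"]);rects(c,60);np.savez("w2.npz",**c)
print(r.current_t(),zp)
E
```

```text
touch True 0.05009257956578622 [-0.50823317  0.46700067  3.14033508]
hit False
hit False 0.03405101666467578 [ 0.57684865  0.04236961 -0.27199086]
green 28656 c 518.3 275.2 size 138.7 52.3 ang 13.85 z p10/50/90 [49.3 50.4 51.3]
yellow 601 c 467.8 232.5 size 12.3 8.5 ang 12.68 z p10/50/90 [48.4 49.3 50.2]
yellow 599 c 453.6 291.7 size 12.3 8.1 ang 13.55 z p10/50/90 [48.5 49.4 50.2]
7.4583 0.04689257956578622
```

View pics/w2.png

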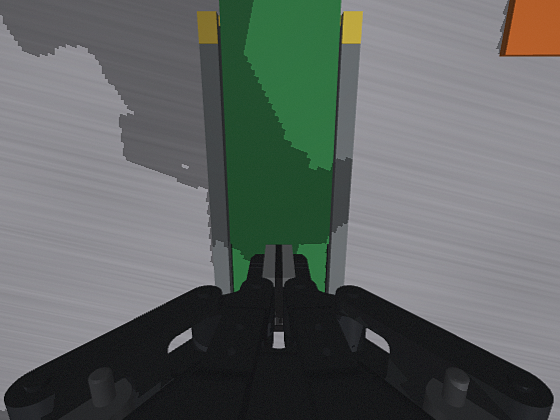

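The plate has slid forward. Its back edge is at about row 244, with the lower plate visible behind it, and the guides' yellow front caps are at (207,28) and (352,28). I'll locate that back edge numerically.

```bash
python3 - <<'E'
from h import *
c=dict(np.load("w2.npz"));P=cloud(c)
n=np.array([-u[1],u[0]])
for col in (240,250,310,318):
  for row in range(232,258,2):
    q=P[row,col]; print(col,row,c["frame"][row,col],((q[:2]-p0)@u*1e3).round(1),((q[:2]-p0)@n*1e3).round(1),(q[2]*1e3).round(1)) if col in(240,318) else 0
q=P[masks(c)["yellow"]]; d=(q[:,:2]-p0)@u; print("front",np.percentile(d,[1,5,50,99])*1e3)
E
```

```text
240 232 [44 75 32] 15.4 -18.9 50.9
240 234 [44 76 32] 16.9 -19.1 49.9
240 236 [45 76 32] 17.7 -19.0 50.6
240 238 [43 74 32] 18.9 -19.1 50.2
240 240 [47 77 35] 19.9 -19.1 50.3
240 242 [45 75 34] 21.5 -19.3 49.1
240 244 [42 75 30] 23.6 -19.7 46.8
240 246 [42 75 31] 25.5 -20.0 45.0
240 248 [44 74 32] 26.6 -20.0 45.1
240 250 [39 67 28] 27.9 -20.1 44.6
240 252 [ 65 114  47] 28.8 -20.1 45.2
240 254 [ 62 111  45] 30.0 -20.1 45.1
240 256 [ 64 114  47] 31.2 -20.2 45.2
318 232 [43 74 29] 15.3 20.1 51.1
318 234 [45 76 33] 16.8 20.3 50.0
318 236 [43 74 31] 17.9 20.3 49.9
318 238 [43 75 29] 19.1 20.4 49.8
318 240 [41 73 30] 19.9 20.3 50.4
318 242 [41 73 29] 20.9 20.3 50.7
318 244 [ 71 122  53] 23.9 21.0 46.2
318 246 [ 69 117  51] 25.6 21.3 44.8
318 248 [ 68 116  49] 26.5 21.2 45.4
318 250 [ 68 117  49] 27.7 21.3 45.2
318 252 [ 69 118  51] 28.5 21.2 45.9
318 254 [ 69 117  50] 30.2 21.4 44.7
318 256 [ 66 117  49] 31.2 21.4 45.1
front [-81.45258724 -80.99957345 -75.69579757 -69.61585399]
```

```bash
python3 - <<'E'
from station import r
from h import *
n=np.array([-u[1],u[0]])
def atn(s,z,l=.0005): return [*(p0+s*u+l*n),z]
zp=.04689
r.movel(at(.031,zp),feed=.02,threshold=8)
r.movel(at(.038,zp),feed=.05)
r.movel(at(.038,.085),feed=.2)
r.movel(atn(-.107,.085+L),feed=.25)
r.move_gripper(.085,50)
r.movel(atn(-.107,.1985),feed=.12,threshold=8)
print(r.current_tcp_pos())
c=r.capture("scene");cv2.imwrite("pics/s2.png",cv2.resize(c["frame"][140:300,280:460],None,fx=3.5,fy=3.5));np.savez("s2.npz",**c)
rects(c)
r.move_gripper(.0,50)
print(r.current_opening(),r.current_t(),r.current_wrist_force())
E
```

```text
[0.43063504 0.25470521 0.19891398]
green 1185 c 510.1 267.4 size 207.3 63.6 ang 14.58 z p10/50/90 [43.4 48.1 51.5]
blue 348 c -603.3 -729.1 size 205.1 81.8 ang 15.19 z p10/50/90 [-89.7 -85.5 -81.5]
blue 2843 c 532.8 -302.8 size 172.6 148.7 ang 5.84 z p10/50/90 [ 1.2  4.4 12.4]
0.04911412584015922 11.0417 [-0.85084704 -0.13801071  3.55417093]
```

View pics/s2.png

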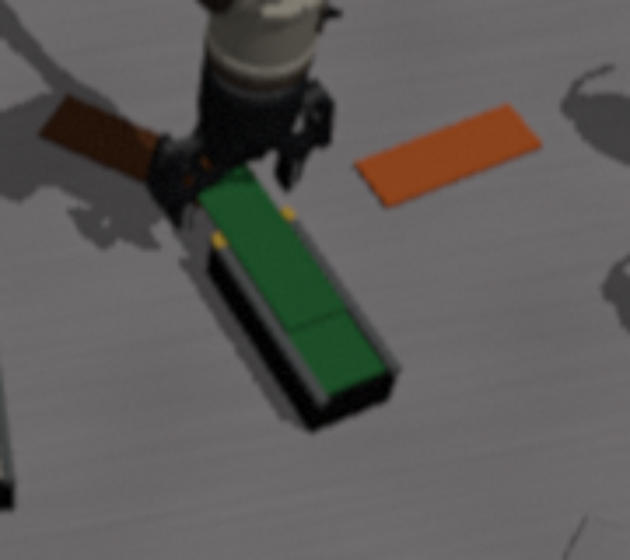

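The crop shows the plate overhanging the yellow front by about a third, with the fingers on both sides of the overhang and the lower plate still in place. The jaws stopped at 49 mm, so it is gripped. Now lift it and carry it above the rack.

```bash
python3 - <<'E'
from station import r
from h import *
x,y,z=r.current_tcp_pos()
r.movel([x,y,z+.02],feed=.04); r.movel([x,y,z+.12],feed=.15)
b=np.radians(5.9);c0=np.array([.5325,-.3023]);v=np.array([np.cos(b),np.sin(b)])
t=c0-.0508*v
q=down(b-np.pi/2)
r.reach([*t,z+.12],q)
r.dwell(.3)
print(r.current_opening(),r.current_t(),r.current_joints(),r.current_tcp_pos()-[*t,z+.12])
w=r.capture("wrist");s=r.capture("scene");k=r.capture("top")
for nm,c in(("w3",w),("s3",s),("t3",k)):
    print(nm);rects(c,30);np.savez(nm+".npz",**c)
cv2.imwrite("pics/c3.png",np.hstack([cv2.resize(w["frame"],(400,300)),cv2.resize(s["frame"][170:350,60:300],(400,300))]))
E
```

```text
0.04879017280234268 14.8583 [-7.78515793e-01  2.29112531e-01  1.69110641e+00  1.96807998e-05
  1.22132987e+00  6.88505061e-01] [1.91492729e-04 3.65403461e-04 2.70027977e-05]
w3
green 12213 c 475.8 -307.4 size 60.0 50.7 ang 5.94 z p10/50/90 [169.3 170.  170.8]
blue 12282 c 586.5 -296.3 size 149.9 57.1 ang -83.92 z p10/50/90 [ 3.6  4.6 14.8]
blue 8002 c 527.1 -302.5 size 149.9 47.5 ang -84.42 z p10/50/90 [3.6 4.5 5.8]
blue 7274 c 471.1 -308.4 size 149.8 49.5 ang -84.17 z p10/50/90 [ 3.7  4.6 11. ]
s3
green 898 c 534.8 281.2 size 152.2 52.8 ang 12.9 z p10/50/90 [41.3 44.3 47.2]
green 360 c 479.2 -308.8 size 58.5 48.6 ang 9.06 z p10/50/90 [167.3 169.6 171.9]
blue 534 c -608.8 -727.3 size 213.2 82.3 ang 13.44 z p10/50/90 [-106.6  -86.   -81.9]
blue 2857 c 533.2 -302.7 size 173.5 148.5 ang 5.84 z p10/50/90 [ 1.3  4.4 12.9]
t3
green 1002 c 535.6 280.0 size 152.0 49.7 ang 13.29 z p10/50/90 [40.8 44.6 48.4]
blue 1789 c 521.9 -243.0 size 306.2 133.7 ang -35.72 z p10/50/90 [ 0.1  4.1 10.8]
yellow 51 c 479.8 20.3 size 65.3 11.5 ang 84.51 z p10/50/90 [41.1 46.  50.2]
yellow 64 c 460.9 260.2 size 65.6 11.5 ang -77.11 z p10/50/90 [40.2 44.4 50. ]
```

View pics/c3.png

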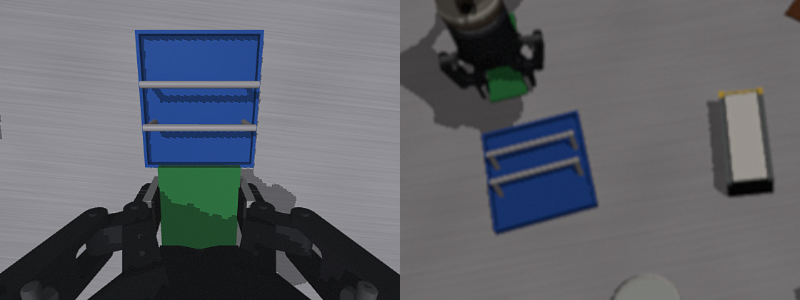

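The wrist view shows the plate pointing back towards the robot: the hand made a half turn, so the gripped end is the far one, extending 24 mm past the grip. The rack bars are at rows 84 and 128 of the left panel. Either way round is allowed, so I'll put the grip at +51 mm from the rack centre. First I'll locate the bars from this picture.

```bash
python3 - <<'E'
from h import *
c=dict(np.load("w3.npz"));P=cloud(c).reshape(-1,3)
b=np.radians(5.9);c0=np.array([.5325,-.3023]);v=np.array([np.cos(b),np.sin(b)]);m=np.array([-v[1],v[0]])
d=P[:,:2]-c0; s=d@v*1e3;l=d@m*1e3;z=P[:,2]*1e3
for lo,hi in((-40,0),(0,40)):
    k=(z>45)&(z<53)&(s>lo)&(s<hi)&(abs(l)<80)
    q=P[k]; (x,y),(A,B),t=cv2.minAreaRect((q[:,:2]*1e3).astype(np.float32))
    f=np.polyfit(l[k],s[k],1)
    print(k.sum(),"s mean",s[k].mean(),"l range",np.percentile(l[k],[.5,99.5]),"z max",np.percentile(z[k],[50,98]),"tilt deg",np.degrees(f[0]))
k=(abs(z-15)<2)&(abs(s)<95)&(abs(l)<85)
print("rim",np.percentile(s[k],[.5,99.5]),np.percentile(l[k],[.5,99.5]))
E
```

```text
1584 s mean -25.633336612465992 l range [-64.14939297  64.39185384] z max [49.66296484 51.46729746] tilt deg -0.015217471738860023
1844 s mean 21.699791031370335 l range [-64.0641641   64.49730411] z max [49.69551856 51.52748626] tilt deg 0.004081427559737228
rim [-86.25558029  82.59857473] [-74.79870615  75.24795765]
```

```bash
python3 - <<'E'
from station import r
from h import *
b=np.radians(5.9);c0=np.array([.5325,-.3023]);v=np.array([np.cos(b),np.sin(b)])
t=c0+(-.0015+.0511)*v
r.movel([*t,.3189],feed=.15)
r.movel([*t,.214],feed=.12)
r.dwell(.3);print(r.current_wrist_force())
h=r.movel([*t,.2027],feed=.012,threshold=2)
print("touch",h,r.current_tcp_pos()-[*t,0],r.current_wrist_force(),r.current_t(),r.current_opening())
c=r.capture("scene");np.savez("s4.npz",**c);rects(c,60);cv2.imwrite("pics/s4.png",cv2.resize(c["frame"][200:330,80:220],None,fx=4.5,fy=4.5))
E
```

```text
[ 0.84778886  1.0537819  -1.83406324]
touch True [-3.71839588e-05  4.97559732e-05  2.04158159e-01] [ 0.25103866 -0.25917333  4.38456567] 17.9083 0.04887556898045697
green 899 c 535.5 280.5 size 152.6 50.9 ang 13.16 z p10/50/90 [41.5 44.6 47.2]
green 302 c 584.8 -297.2 size 50.2 46.3 ang -86.05 z p10/50/90 [51.8 54.6 57. ]
blue 362 c -604.2 -733.4 size 205.7 82.9 ang 18.56 z p10/50/90 [-90.1 -86.2 -82. ]
blue 1372 c 533.7 -302.5 size 172.4 148.1 ang 6.06 z p10/50/90 [ 1.5  4.7 14.6]
```

View pics/s4.png

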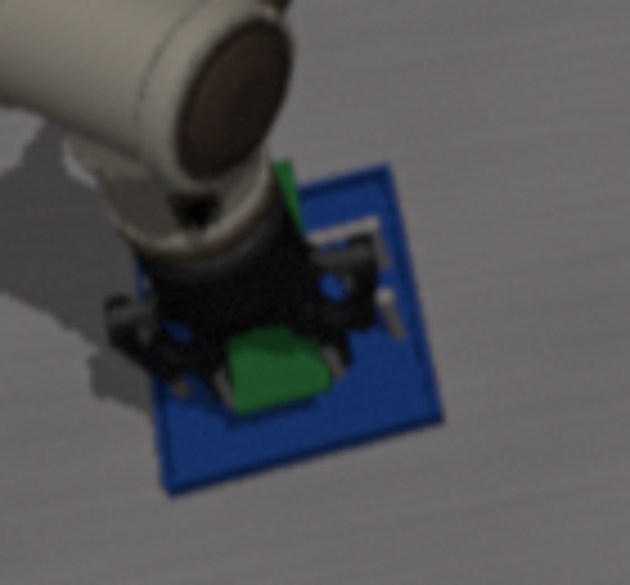

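The plate is lying across both bars, gripped end towards the viewer. Contact came at z = 0.2042, against 0.2039 expected. Release and retreat.

```bash
python3 - <<'E'
from station import r
from h import *
r.move_gripper(.072)
x,y,z=r.current_tcp_pos()
r.movel([x,y,z+.03],feed=.05); r.movel([x,y,z+.15],feed=.2)
w=r.capture("wrist")
r.reach([.42,0,.40],down(-np.pi/2)); r.dwell(.5)
s=r.capture("scene");k=r.capture("top")
for nm,c in(("w5",w),("s5",s),("t5",k)): print(nm);rects(c,50);np.savez(nm+".npz",**c)
print(r.current_t())
cv2.imwrite("pics/c5.png",np.hstack([cv2.resize(s["frame"][200:330,80:260],(400,290)),cv2.resize(w["frame"],(400,290))]))
E
```

```text
w5
green 7309 c 529.7 -301.9 size 150.9 49.6 ang 5.64 z p10/50/90 [54.6 55.5 56.3]
blue 7388 c 530.2 -301.9 size 170.5 149.7 ang 5.9 z p10/50/90 [ 3.7  4.8 15.4]
blue 1322 c 520.3 -355.8 size 50.8 44.6 ang 5.65 z p10/50/90 [ 3.6  4.5 13.3]
blue 1161 c 506.6 -253.7 size 45.1 41.0 ang 5.88 z p10/50/90 [3.6 4.5 5.4]
blue 1036 c 471.2 -360.1 size 45.2 40.0 ang -84.11 z p10/50/90 [ 3.8  4.8 15.2]
s5
green 900 c 535.3 280.9 size 152.5 52.1 ang 12.48 z p10/50/90 [41.5 44.4 47.1]
green 1028 c 532.0 -303.2 size 150.0 49.1 ang 5.79 z p10/50/90 [52.3 54.9 57.3]
blue 318 c -604.2 -707.5 size 197.2 80.2 ang -0.52 z p10/50/90 [-89.9 -85.6 -81.6]
blue 1720 c 532.9 -302.7 size 173.5 148.4 ang 5.87 z p10/50/90 [ 1.5  4.6 14. ]
blue 149 c 469.2 -364.9 size 37.5 33.5 ang 90.0 z p10/50/90 [ 1.7  5.3 15.2]
blue 150 c 510.5 -360.1 size 44.9 38.1 ang 5.6 z p10/50/90 [0.3 4.  8.7]
t5
green 1003 c 535.9 279.7 size 152.3 49.9 ang 13.58 z p10/50/90 [40.9 44.7 48.2]
green 964 c 530.8 -301.6 size 147.8 49.8 ang 6.28 z p10/50/90 [51.2 55.  58.2]
blue 203 c 597.8 -352.0 size 45.5 38.3 ang 4.11 z p10/50/90 [ 0.4  4.8 13.2]
blue 1543 c 530.6 -301.1 size 168.2 150.8 ang 6.02 z p10/50/90 [ 0.4  4.4 13.2]
blue 151 c 545.8 -359.3 size 38.0 33.1 ang 5.99 z p10/50/90 [ 0.   4.4 10.7]
yellow 65 c 461.0 260.7 size 66.9 11.4 ang -75.86 z p10/50/90 [39.1 44.9 50.5]
21.7417
```

View pics/c5.png

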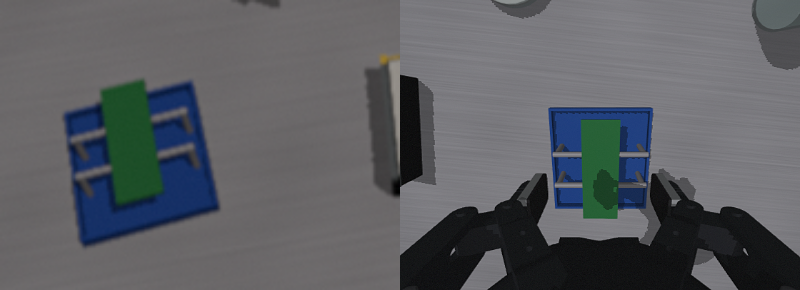

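The plate lies green side up across both bars. It is centred within about 1 mm, square to about 0.3°, and its top reads 55 mm, as it should. Handing in.

```bash
python3 -c "
from station import r
r.finish_job();print(r.current_t())"
```

```text
the job is handed in; nothing more can be done
the job is handed in; nothing more can be done
```

The green plate is lying green side up across the two bars of the rack, released, and the job is handed in after about 22 s of the 51 s allowed.

- **Slide:** I pushed the top plate from behind with the closed fingertips. The overhang measured about 47 mm, and a further 3 mm push should have brought it to about 50 mm. That final figure was only confirmed by eye in a picture.
- **Move:** I pinched the overhang by its two long edges with 50 N, lifted it and lowered it until a light touch on the bars. It lies the other way round from how it lay in the holder, because the hand made a half turn I had not planned. Either way is allowed.
- **Last checks:** All three cameras put the plate centre within about 1 mm of the rack centre and its length square to the bars within about 0.3°. Its top reads 55 mm, which is flat on the bars. The lower green plate stayed in its holder, and the arm stood clear of everything.
- **Disagreements and gaps:** The wrist camera put the rack about 2 mm nearer the robot than the scene camera did, which is within the calibration error, so I aimed by the wrist view. The white plate was never touched, but I did not measure it again at the end.

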